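Offer up the cover plate to the cylinder head

TASK

First take the abrasive roll out of the cylinder head's combustion chamber and leave it in the steel parts tray. Then pick up the aluminium cover plate and finish while still holding it still and level, hovering about 2 cm above the head's deck with its yellow-marked edge over the head's yellow mark and its four holes lined up over the four threaded holes, ready for bolts. The cover must not touch the head at any time, and the ear defenders, die grinder and pin spanner are to be left where they are.

Things in the scene. Friction and masses are not known exactly. Their poses are not given: they have to be found in the camera images.
- head: Engine cylinder head, fixed to the bench: dark finned casting 208 x 175 mm, 100 mm tall, with a bright machined deck 160 (x) x 140 (y) mm on top. In the middle of the deck is a round combustion chamber, 70 mm across, 14 mm deep, flat floor. Origin at the centre of its underside, z up.
- deck (a point): Centre of the head's deck face, at its surface level, 100 mm above the bench; axes as head. Round it four threaded holes, 10 mm across, in a trapezium: 64 mm apart at the -x end, which has a yellow paint bar, 88 mm apart at the +x end.
- cover: Loose aluminium cover plate, 148 (x) x 120 (y) x 8 mm, about 0.35 kg, flat on the bench, with a black grip bar on top. Four 14 mm through holes in the same trapezium as the head's threads; the -x edge (holes closer together) has a yellow paint bar. Origin at the centre of the plate's underside, z up.
- cover_grip (a point): Middle of the cover's upright grip bar, 32 mm above the plate's underside. The bar stands on the plate's centre: 60 mm long along x, 16 mm thick along y, its top 48 mm above the plate's underside; pinch it across y. Axes as cover.
- cover_under (a point): Centre of the cover plate's underside, axes as cover.
- roll: Loose rust-brown abrasive roll, an upright cylinder 24 mm in diameter and 52 mm tall, 30 g, standing in the combustion chamber, so that 38 mm of it stick out above the deck. Origin at the centre of its lower end, z along its axis.
- roll_mid (a point): Centre of the abrasive roll, half-way along its axis.
- tray_floor (a point): Centre of the inner floor (3 mm above the bench) of the open steel parts tray, which is fixed: 220 (x) x 150 (y) mm outside, walls 3 mm thick and 35 mm tall over the bench. Three other rolls, fixed, up to 20 mm high over the floor, fill its +x end from 60 mm beyond this point on; the rest is empty. x along the 220 mm side.
- earmuffs: Bystander: yellow ear defenders, two cups 72 mm tall and 110 mm apart, black headband. Origin at the bottom, midway between the cups.
- grinder: Bystander: silver air die grinder lying on the bench, 210 mm long along its x, 48 mm high. Origin at its underside, near mid-length.
- spanner: Bystander: flat steel pin spanner, 40 x 160 mm (long along y), 5 mm thick, 12 mm high at the pins. Origin at its underside, in the middle of its shank.
- thread0 (a point): Mouth of the head's threaded hole, narrow-end left (-x, +y): at (-58, +32) mm from the deck centre in the head's x, y.
- hole0 (a point): Lower mouth of the cover's matching hole, narrow-end left (-x, +y): at (-58, +32) mm from the plate's centre in the cover's x, y.
- thread1 (a point): Mouth of the head's threaded hole, narrow-end right (-x, -y): at (-58, -32) mm from the deck centre in the head's x, y.
- hole1 (a point): Lower mouth of the cover's matching hole, narrow-end right (-x, -y): at (-58, -32) mm from the plate's centre in the cover's x, y.
- thread2 (a point): Mouth of the head's threaded hole, wide-end left (+x, +y): at (+58, +44) mm from the deck centre in the head's x, y.
- hole2 (a point): Lower mouth of the cover's matching hole, wide-end left (+x, +y): at (+58, +44) mm from the plate's centre in the cover's x, y.
- thread3 (a point): Mouth of the head's threaded hole, wide-end right (+x, -y): at (+58, -44) mm from the deck centre in the head's x, y.
- hole3 (a point): Lower mouth of the cover's matching hole, wide-end right (+x, -y): at (+58, -44) mm from the plate's centre in the cover's x, y.
Mind the look-alikes: they are no part of the job. There is more than one size of the roll; the job needs the smaller.

How it is judged:
By the outcome, as a careful person would: the job done as asked, in the order asked, and still so for the second after the job is handed in, while the arm keeps its last pose, push and grip.
It also fails if it takes over 64 s, if anything falls off the work surface, if the arm or the gripper's body presses on something with over 40 N, if the wrist force passes 120 N, or if a joint passes its speed limit or range.

ROBOT

A 6-joint arm with a two-finger parallel gripper is mounted at the origin on the work surface. World frame = base frame: x ahead of the robot, y to its left, z up, the work surface at z = 0. Lengths are in mm, angles in rad, forces in N, time in s.
With the tool pointing down it reaches from about 300 to 850 mm from the base axis. Payload 5.4 kg.
Tool frame: the origin (TCP) lies midway between the tips of the shut fingers; the grasp point (between the pads) lies 19 mm behind it (robot.pinch_z is the distance from the TCP to the grasp point, in mm); z points along the fingers, y is the direction in which the jaws open and shut (so a half turn about z gives the same grasp; the last joint's range is limited). The gripper opens to 85 mm and grips with 20 to 120 N. Pads are 22 mm wide; open, the fingers measure 114 mm over their backs; the gripper's body (76 mm by 85 mm) begins 54 mm behind the grasp point. The pads swing forward as they close: fully open they stand 13 mm farther back than shut.
Start: joints at [0.92, 0.158, 1.597, -0, 1.386, -0.21], TCP at [245.338, 520.015, 231.299] pointing down, gripper open.
Joint ranges: [-2.91, 2.91], [-0.94, 2.29], [0.18, 2.7], [-1.29, 4.43], [0.17, 2.64], [-3, 3]. Speed limits (rad/s): [2.57, 2.57, 3.14, 3.14, 3.14, 3.14].

INTERFACE

Orientations are given as a 3x3 rotation matrix whose columns are the frame's x, y, z axes.
In Python, from cell import robot gives the robot as it stands.
- The arm moves only by the shell command python3 -m inch 'ROWS'. ROWS is JSON, a list of rows, each a list of 3 entries, a list of its own where there are three numbers: the turn, a rotation vector about the tool's x, y, z in rad, then the shift along the tool's x, y, z in mm, then the gripper's target within -1 to 1 (shut at 1, half-way at 0, fully open at -1). In form: [[[wx, wy, wz], [tx, ty, tz], fingers], ...]. A call has 1 to 12 rows; each row shifts and turns the commanded pose from where the row before left it, along the tool's axes as they then stand; what a row does not reach is not made up. A row lasts 1/8 s, in which the tool goes at most 62.5 mm and 10.7 degrees, less where a joint would pass 70% of its speed; a pose out of reach is approached as far as the arm can. A call with a gripper value outside its range is refused whole. The fingers move at their own pace and stop on an object; the grip force is fixed at half the most. Time passes only in rows, so rows that do not move let the fingers close. It gives the time, the measured TCP pose, the force and the opening at its end, in the units of the state.
- robot.get_obs(): the state, without advancing time (a new reading comes with each control period).
- robot.grab_frame(name): name is "side" or "top"; returns a dict with "img" (400x640x3 uint8, red, green, blue), "fovy" (degrees; the focal length in pixels is half the picture's height over the tangent of half this angle, whatever the lens; pixels are square), "cx", "cy" (the principal point, pixels), "world_to_cam" (4x4, takes a point from world to camera coordinates). Camera axes: x right, y down, z forward; pixel columns grow to the right and rows downward; lengths in mm; the calibration is good to about 2 mm. A picture is of the moment at which its call begins. There is no depth.
- robot.hand_in(): hands the job in, once; it reports no verdict.
The state is a dict: "clock": time; "joint_pos": joint angles; "qvel": joint speeds; "tau": joint torques, N m; "ee_pos": TCP position; "ee_rot": TCP orientation; "ft_force": force on the tool from outside, world axes, zero at the start; "moment": the same for the moment, N m; "finger_gap": finger opening in mm.
Only numpy, scipy, OpenCV 4.12 (cv2) and the standard library are available. Lean on these libraries where they do the work, as an engineer would, in place of code of your own. Each camera call takes 0.05 s, during which the arm holds its last target. There are 200 camera calls.

## Working session

There is one attempt and no reset: what is moved stays moved. The work goes in short steps, Python scripts to look and compute and a shell command to move; the robot and the scene stay as the last step left them, time stands still between calls to the robot, and variables do not carry over. Pictures are saved under pics/ and viewed, about 8 in all and at most 12, crops included, and the job is handed in when it is done.

```bash
mkdir -p pics
cat > h.py <<'E'
import numpy as np, cv2
from cell import robot
def grab(n,f=None):
    d=robot.grab_frame(n)
    if f: cv2.imwrite('pics/'+f,d['img'][:,:,::-1])
    return d
def K(d):
    f=200/np.tan(np.radians(d['fovy'])/2); return np.array([[f,0,d['cx']],[0,f,d['cy']],[0,0,1]])
def proj(d,P):
    P=np.atleast_2d(P); T=np.array(d['world_to_cam']); c=P@T[:3,:3].T+T[:3,3]; u=c@K(d).T; return u[:,:2]/u[:,2:]
def back(d,uv,z):
    T=np.array(d['world_to_cam']);R=T[:3,:3];C=-R.T@T[:3,3]
    uv=np.atleast_2d(uv); r=np.c_[uv,np.ones(len(uv))]@np.linalg.inv(K(d)).T@R
    return C+r*((z-C[2])/r[:,2])[:,None]
E
python3 - <<'E'
from h import *
for n in('top','side'):
    d=grab(n,n+'0.png');T=np.array(d['world_to_cam']);print(n,d['fovy'],d['cx'],d['cy'],(-T[:3,:3].T@T[:3,3]).round(),T[:3,:3].round(2).tolist(), [k for k in d if k!='img'])
o=robot.get_obs();print(o)
E
```

```text
top 52.54395789654589 309.6985680733173 203.64244975071844 [ 331.   -3. 1240.] [[0.01, -1.0, -0.01], [-0.99, -0.01, -0.17], [0.17, 0.01, -0.98]] ['fovy', 'cx', 'cy', 'world_to_cam']
side 53.23745284510459 320.99877334486854 201.9804776972576 [ 102. -567.  779.] [[0.79, -0.62, 0.0], [-0.43, -0.55, -0.72], [0.44, 0.56, -0.7]] ['fovy', 'cx', 'cy', 'world_to_cam']
{'clock': 0.1, 'joint_pos': array([ 9.19888596e-01,  1.59028213e-01,  1.59811585e+00,  7.91093799e-06,
        1.38621690e+00, -2.10090745e-01]), 'qvel': array([ 7.17511487e-04, -1.55420499e-03, -2.06111440e-03,  4.25634566e-04,
        1.55296069e-03,  1.96229360e-05]), 'tau': array([-6.29542374e-04, -3.96991289e+01, -3.32338285e+01, -2.90133958e-04,
        4.18911892e-03,  2.18822805e-05]), 'ee_pos': array([245.01071734, 519.57781246, 230.38688714]), 'ee_rot': array([[-9.04402550e-01,  4.26678880e-01, -1.07761962e-03],
       [ 4.26680075e-01,  9.04401541e-01, -1.40203714e-03],
       [ 3.76381207e-04, -1.72780478e-03, -9.99998437e-01]]), 'ft_force': array([0.56228386, 0.16928416, 0.50072588]), 'moment': array([-0.00376899, -0.05061323, -0.01032589]), 'finger_gap': 85.35078485197711}
```

View pics/top0.png

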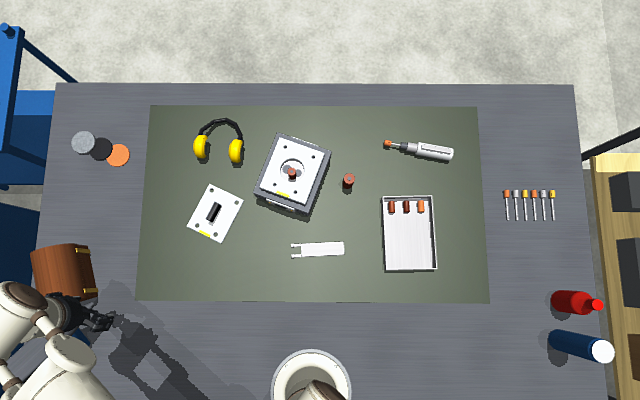

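View pics/side0.png

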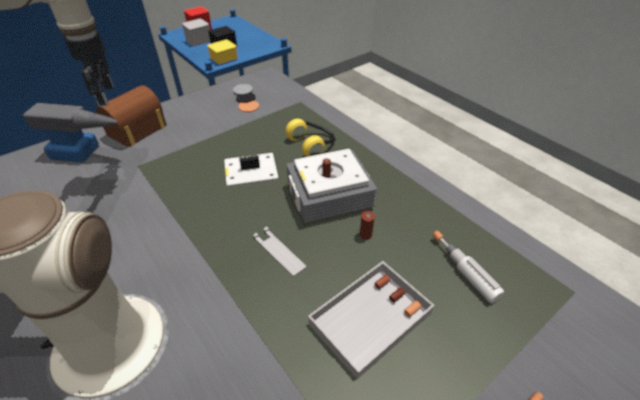

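Top view: head centred near (292,173) with the roll at (292,173), a larger look-alike roll at (348,181), the cover at (215,213), the tray at (409,233) and the spanner at (318,250). Next I enlarge the head and cover.

Run:
```python
import cv2
a=cv2.imread('pics/top0.png')[125:245,180:340]
cv2.imwrite('pics/crop0.png',cv2.resize(a,None,fx=5,fy=5,interpolation=cv2.INTER_CUBIC))
```

```text
(no output)
```

View pics/crop0.png

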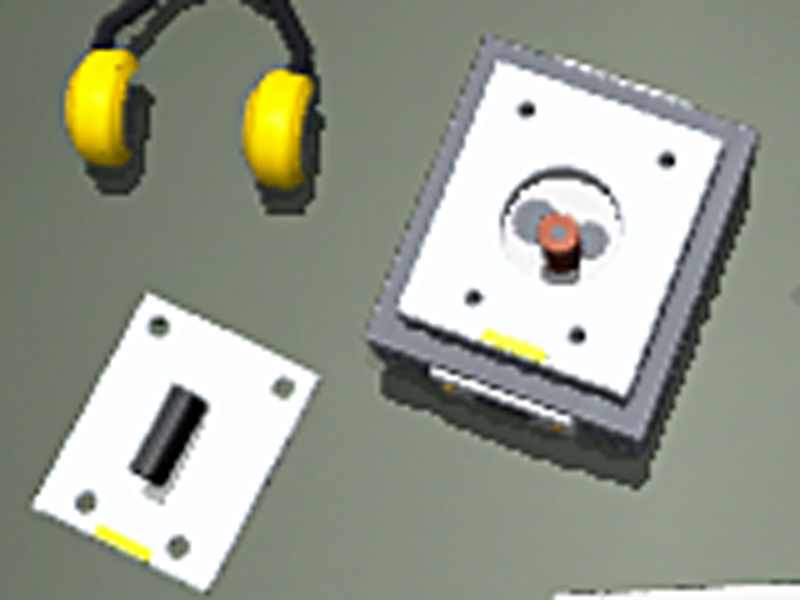

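The deck holes are at crop px (527,110), (667,160), (474,297) and (577,335), and the cover holes at (159,326), (284,387), (86,501) and (178,546). The roll's top is at (558,232). I'll fit the poses from these.

```bash
cat >> h.py <<'E'
M=np.array([[-58,32],[-58,-32],[58,44],[58,-44]],float)
def fit(m,w):
    mc,wc=m.mean(0),w.mean(0);A=(m-mc).T@(w-wc);a=np.arctan2(A[0,1]-A[1,0],A[0,0]+A[1,1])
    R=np.array([[np.cos(a),-np.sin(a)],[np.sin(a),np.cos(a)]]);t=wc-R@mc
    return t,a,w-(m@R.T+t)
E
python3 - <<'E'
from h import *
d=grab('top');c=lambda a:(np.array(a,float)+.5)/5-.5+[180,125]
for n,p,z in(('head',[(474,297),(577,335),(527,110),(667,160)],100),('cover',[(86,501),(178,546),(159,326),(284,387)],8)):
    t,a,r=fit(M,back(d,c(p),z)[:,:2]);print(n,t,a,r.round(1).tolist())
print('roll top',back(d,c([(558,232)]),138),'roll big',back(d,[(348,178)],50), 'grip top',back(d,c([(190,390),(150,475)]),48))
w=back(d,[(382,196),(434,195),(437,270),(386,272)],35);print('tray',w.round())
o=robot.get_obs();print(o['ee_pos'],np.arctan2(o['ee_rot'][1,1],o['ee_rot'][0,1]))
E
```

```text
head [630.59689487  59.74715946] -0.35168376820122377 [[0.3, -0.3], [0.3, 0.1], [-0.5, -0.1], [-0.1, 0.3]]
cover [517.32683566 299.68951078] -0.4474136142998521 [[-0.1, 0.1], [0.3, -0.0], [-0.1, -0.0], [-0.1, -0.0]]
roll top [[616.413558    59.49644914 138.        ]] roll big [[ 618.40417993 -106.98661155   50.        ]] grip top [[541.18672298 283.44614177  48.        ]
 [489.75967853 304.86763975  48.        ]]
tray [[ 567. -211.   35.]
 [ 571. -368.   35.]
 [ 347. -366.   35.]
 [ 340. -217.   35.]]
[245.06192467 519.67710166 230.56343611] 1.130016696544649
```

```bash
python3 -m inch '[[[0,0,0],[-44.4,-21.5,0],-1],[[0,0,0],[-44.4,-21.5,0],-1],[[0,0,0],[-44.4,-21.5,0],-1],[[0,0,0],[-44.4,-21.5,0],-1],[[0,0,0],[-44.4,-21.5,0],-1],[[0,0,0],[-44.4,-21.5,0],-1],[[0,0,0],[-44.4,-21.5,0],-1],[[0,0,0],[-44.4,-21.5,0],-1],[[0,0,0],[-44.4,-21.5,0],-1],[[0,0,0],[-44.4,-21.5,0],-1],[[0,0,0],[-44.4,-21.5,0],-1],[[0,0,0],[-44.4,-21.5,0],-1]]'; python3 -m inch '[[[0,0,0],[0,0,20],-1],[[0,0,0],[0,0,20],-1],[[0,0,0],[0,0,0],-1],[[0,0,0],[0,0,0],-1]]'
```

```text
clock: 1.65
ee_pos: [617.8, 58.0, 230.9]
ee_rot: [[-0.904, 0.427, -0.001], [0.427, 0.904, 0.0], [0.001, -0.0, -1.0]]
ft_force: [0.2, 0.1, 0.1]
finger_gap: 85.3
clock: 2.15
ee_pos: [616.8, 60.3, 191.5]
ee_rot: [[-0.905, 0.425, -0.0], [0.425, 0.905, 0.0], [0.0, 0.0, -1.0]]
ft_force: [0.0, 0.0, 0.7]
finger_gap: 85.6
```

```bash
python3 -m inch '[[[0,0,0],[0,0,20],-1],[[0,0,0],[0,0,20],-1],[[0,0,0],[0,0,20],-1],[[0,0,0],[0,0,15],-1],[[0,0,0],[0,0,10],-1],[[0,0,0],[0,0,0],-1]]'; python3 -m inch '[[[0,0,0],[0,0,0],0.2],[[0,0,0],[0,0,0],1],[[0,0,0],[0,0,0],1],[[0,0,0],[0,0,0],1],[[0,0,0],[0,0,0],1],[[0,0,0],[0,0,0],1],[[0,0,0],[0,0,0],1]]'
```

```text
clock: 2.9
ee_pos: [616.7, 59.4, 105.4]
ee_rot: [[-0.904, 0.427, -0.001], [0.427, 0.904, 0.0], [0.001, -0.001, -1.0]]
ft_force: [0.1, -0.1, -1.0]
finger_gap: 85.2
clock: 3.78
ee_pos: [617.6, 59.3, 106.9]
ee_rot: [[-0.904, 0.427, 0.001], [0.427, 0.904, -0.0], [-0.001, 0.0, -1.0]]
ft_force: [-0.8, 0.2, 5.1]
finger_gap: 22.3
```

```bash
python3 -m inch '[[[0,0,0],[0,0,-10],1],[[0,0,0],[0,0,-15],1],[[0,0,0],[0,0,-20],1],[[0,0,0],[0,0,-20],1],[[0,0,0],[0,0,-20],1],[[0,0,0],[0,0,-15],1],[[0,0,0],[0,0,0],1]]'
python3 - <<'E'
from h import *
d=grab('side'); u=proj(d,[617,59,200])[0];print(u,robot.get_obs()['finger_gap'])
x,y=int(u[0])-80,int(u[1])-50
cv2.imwrite('pics/side1.png',cv2.resize(d['img'][max(y,0):y+120,x:x+160,::-1],None,fx=4,fy=4))
E
```

```text
clock: 4.65
ee_pos: [618.1, 59.2, 208.2]
ee_rot: [[-0.904, 0.427, 0.003], [0.427, 0.904, -0.0], [-0.003, 0.001, -1.0]]
ft_force: [-0.1, -0.3, 0.0]
finger_gap: 22.9
[327.12685399 140.13158744] 22.317927829893314
```

View pics/side1.png

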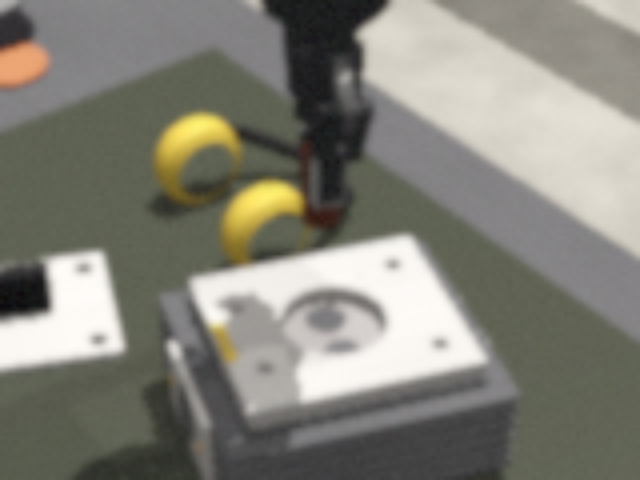

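The roll is held at crop (322,200) and the chamber is empty. On to the tray.

```bash
python3 -m inch '[[[0,0,0],[1.7,-33,0],1],[[0,0,0],[1.7,-33,0],1],[[0,0,0],[1.7,-33,0],1],[[0,0,0],[1.7,-33,0],1],[[0,0,0],[1.7,-33,0],1],[[0,0,0],[1.7,-33,0],1],[[0,0,0],[1.7,-33,0],1],[[0,0,0],[1.7,-33,0],1],[[0,0,0],[1.7,-33,0],1],[[0,0,0],[1.7,-33,0],1],[[0,0,0],[1.7,-33,0],1],[[0,0,0],[1.4,-32,0],1]]'; python3 -m inch '[[[0,0,0],[0,0,20],1],[[0,0,0],[0,0,20],1],[[0,0,0],[0,0,20],1],[[0,0,0],[0,0,20],1],[[0,0,0],[0,0,20],1],[[0,0,0],[0,0,20],1],[[0,0,0],[0,0,20],1],[[0,0,0],[0,0,14],1],[[0,0,0],[0,0,12],1],[[0,0,0],[0,0,8],1],[[0,0,0],[0,0,5],1],[[0,0,0],[0,0,0],1]]'
```

```text
clock: 6.2
ee_pos: [429.3, -289.7, 205.0]
ee_rot: [[-0.904, 0.427, -0.002], [0.427, 0.904, 0.002], [0.002, 0.001, -1.0]]
ft_force: [0.2, 0.2, -0.0]
finger_gap: 22.3
clock: 7.7
ee_pos: [430.4, -289.3, 27.2]
ee_rot: [[-0.904, 0.427, -0.0], [0.427, 0.904, 0.0], [0.0, 0.0, -1.0]]
ft_force: [-0.1, -0.4, -0.0]
finger_gap: 22.3
```

```bash
python3 -m inch '[[[0,0,0],[0,0,2],1],[[0,0,0],[0,0,0],1],[[0,0,0],[0,0,0],0.3],[[0,0,0],[0,0,0],0.1],[[0,0,0],[0,0,0],0],[[0,0,0],[0,0,0],0],[[0,0,0],[0,0,-10],0],[[0,0,0],[0,0,-30],0],[[0,0,0],[0,0,-40],0],[[0,0,0],[0,0,-40],-1],[[0,0,0],[0,0,-40],-1],[[0,0,0],[0,0,-25],-1]]'; python3 -m inch '[[[0,0,0],[0,33,0],-1],[[0,0,0],[0,33,0],-1],[[0,0,0],[0,33,0],-1],[[0,0,0],[0,33,0],-1],[[0,0,0],[0,33,0],-1],[[0,0,0],[0,0,0],-1]]'
python3 - <<'E'
from h import *
d=grab('top');a=d['img'][120:290,170:450,::-1]
cv2.imwrite('pics/top2.png',cv2.resize(a,None,fx=2.8,fy=2.8,interpolation=cv2.INTER_CUBIC))
E
```

```text
clock: 9.2
ee_pos: [431.1, -289.9, 213.6]
ee_rot: [[-0.904, 0.427, 0.003], [0.427, 0.904, -0.003], [-0.004, -0.001, -1.0]]
ft_force: [0.3, -0.6, 0.1]
finger_gap: 85.6
clock: 9.95
ee_pos: [501.4, -138.5, 211.0]
ee_rot: [[-0.906, 0.424, 0.001], [0.424, 0.906, -0.0], [-0.001, 0.0, -1.0]]
ft_force: [-1.0, -0.4, -0.1]
finger_gap: 85.6
```

View pics/top2.png

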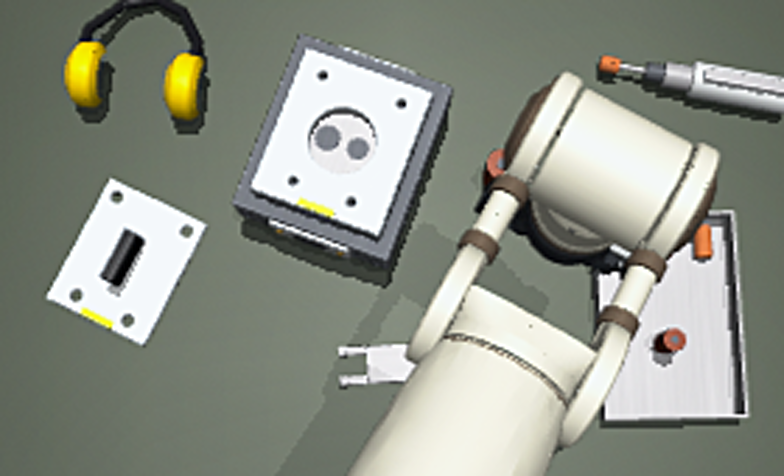

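The roll stands in the tray at crop (670,342), and the bystanders and cover are undisturbed. Going over the cover now.

```bash
python3 -m inch '[[[0,0,0],[14.3,33.6,0],-1],[[0,0,0],[14.3,33.6,0],-1],[[0,0,0],[14.3,33.6,0],-1],[[0,0,0],[14.3,33.6,0],-1],[[0,0,0],[14.3,33.6,0],-1],[[0,0,0],[14.3,33.6,0],-1],[[0,0,0],[14.3,33.6,0],-1],[[0,0,0],[14.3,33.6,0],-1],[[0,0,0],[14.3,33.6,0],-1],[[0,0,0],[14.3,33.6,0],-1],[[0,0,0],[14.3,33.6,0],-1],[[0,0,0],[14.3,33.6,0],-1]]'; python3 -m inch '[[[0,0,0],[0,0,30],-1],[[0,0,0],[0,0,30],-1],[[0,0,0],[0,0,30],-1],[[0,0,0],[0,0,20],-1],[[0,0,0],[0,0,0],-1],[[0,0,0],[0,0,0],-1]]'
```

```text
clock: 11.5
ee_pos: [518.3, 297.7, 210.7]
ee_rot: [[-0.904, 0.428, 0.0], [0.428, 0.904, -0.0], [-0.001, -0.0, -1.0]]
ft_force: [0.2, -0.3, 0.2]
finger_gap: 85.6
clock: 12.25
ee_pos: [518.8, 297.8, 101.7]
ee_rot: [[-0.904, 0.427, 0.002], [0.427, 0.904, 0.001], [-0.002, 0.002, -1.0]]
ft_force: [-0.5, -0.7, -0.2]
finger_gap: 85.2
```

```bash
python3 -m inch '[[[0,0,0],[2.2,1.1,20],-1],[[0,0,0],[0,0,20],-1],[[0,0,0],[0,0,20],-1],[[0,0,0],[0,0,15],-1],[[0,0,0],[0,0,9],-1],[[0,0,0],[0,0,0],-1],[[0,0,0],[0,0,0],-1]]'; python3 -m inch '[[[0,0,0],[0,0,0],0],[[0,0,0],[0,0,0],0.3],[[0,0,0],[0,0,0],0.5],[[0,0,0],[0,0,0],1],[[0,0,0],[0,0,0],1],[[0,0,0],[0,0,0],1],[[0,0,0],[0,0,0],1],[[0,0,0],[0,0,0],1]]'
```

```text
clock: 13.12
ee_pos: [516.8, 299.9, 17.0]
ee_rot: [[-0.904, 0.427, 0.001], [0.427, 0.904, 0.0], [-0.001, 0.001, -1.0]]
ft_force: [-0.6, -0.2, 0.1]
finger_gap: 85.5
clock: 14.12
ee_pos: [516.4, 299.8, 16.5]
ee_rot: [[-0.904, 0.427, 0.0], [0.427, 0.904, 0.0], [-0.0, 0.0, -1.0]]
ft_force: [-0.8, -0.5, 3.7]
finger_gap: 15.1
```

```bash
python3 -m inch '[[[0,0,0],[0,0,-6],1],[[0,0,0],[0,0,-12],1],[[0,0,0],[0,0,-20],1],[[0,0,0],[0,0,-22],1],[[0,0,0],[0,0,-22],1],[[0,0,0],[0,0,-22],1],[[0,0,0],[0,0,-22],1],[[0,0,0],[0,0,-22],1],[[0,0,0],[0,0,-20],1],[[0,0,0],[0,0,-12],1],[[0,0,0],[0,0,0],1]]'
```

```text
clock: 15.5
ee_pos: [516.7, 299.9, 197.6]
ee_rot: [[-0.904, 0.427, 0.002], [0.427, 0.904, 0.001], [-0.002, 0.002, -1.0]]
ft_force: [0.1, 0.2, -2.0]
finger_gap: 15.3
```

```bash
python3 -m inch '[[[0,0,0],[-8,-7,0],1],[[0,0,0],[-18,-15,0],1],[[0,0,0],[-20,-16,0],1],[[0,0,0],[-20,-16,0],1],[[0,0,0],[-20,-16,0],1],[[0,0,0],[-20,-16,0],1],[[0,0,0],[-20,-16,0],1],[[0,0,0],[-20,-16,0],1],[[0,0,0],[-20,-16,0],1],[[0,0,0],[-20,-16,0],1],[[0,0,0],[-13,-12,0],1],[[0,0,0],[-6.5,-6.4,0],1]]'; python3 -m inch '[[[0,0,-0.03],[0,0,0],1],[[0,0,-0.03],[0,0,0],1],[[0,0,-0.029],[0,0,0],1],[[0,0,0],[0,0,0],1],[[0,0,0],[0,0,0],1]]'
python3 - <<'E'
from h import *
o=robot.get_obs();print(np.arctan2(o['ee_rot'][1,1],o['ee_rot'][0,1])-np.pi/2)
s=grab('side','side3.png');t=grab('top','top3.png')
a=t['img'][125:225,230:350,::-1];b=s['img'][90:240,240:400,::-1]
r=lambda i:cv2.resize(i,(400,int(400*i.shape[0]/i.shape[1])),interpolation=cv2.INTER_CUBIC)
a,b=r(a),r(b);h=max(len(a),len(b));p=lambda i:np.pad(i,((0,h-len(i)),(0,0),(0,0)))
cv2.imwrite('pics/both3.png',np.hstack([p(a),p(b)]))
E
```

```text
clock: 17.0
ee_pos: [630.3, 58.7, 196.0]
ee_rot: [[-0.904, 0.427, -0.001], [0.427, 0.904, 0.0], [0.001, -0.0, -1.0]]
ft_force: [0.8, 0.6, -2.1]
finger_gap: 15.3
clock: 17.62
ee_pos: [630.1, 60.0, 196.4]
ee_rot: [[-0.939, 0.344, 0.0], [0.344, 0.939, 0.0], [-0.0, 0.0, -1.0]]
ft_force: [0.1, -0.1, -3.3]
finger_gap: 15.3
-0.35151963208317527
```

View pics/both3.png

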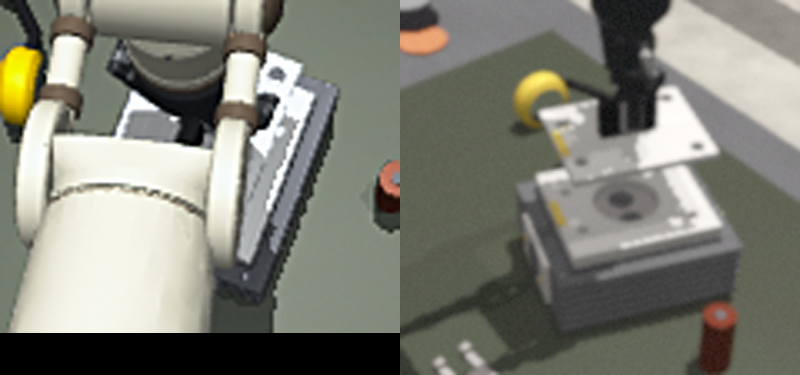

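The cover is held level about 80 mm over the deck, with its yellow edge on the head's yellow side. Lowering it.

```bash
python3 -m inch '[[[0,0,0],[0,0,6],1],[[0,0,0],[0,0,10],1],[[0,0,0],[0,0,12],1],[[0,0,0],[0,0,12],1],[[0,0,0],[0,0,10],1],[[0,0,0],[0,0,6],1],[[0,0,0],[0,0,3],1],[[0,0,0],[0,0,0],1],[[0,0,0],[0,0,0],1],[[0,0,0],[0,0,0],1]]'
python3 - <<'E'
from h import *
P=[];
for i in range(4):
    s=grab('side');o=robot.get_obs();P.append(np.r_[o['ee_pos'],np.arctan2(o['ee_rot'][1,1],o['ee_rot'][0,1])-np.pi/2])
print(np.mean(P,0).round(3))
cv2.imwrite('pics/side4.png',cv2.resize(s['img'][110:230,260:390,::-1],None,fx=5,fy=5,interpolation=cv2.INTER_CUBIC)[:600])
a=-.3517;R=np.array([[np.cos(a),-np.sin(a)],[np.sin(a),np.cos(a)]])
w=M@R.T+[630.6,59.75]
C=np.array([[-74,60],[-74,-60],[74,-60],[74,60]])@R.T+[630.6,59.75]
for n,q,z in(('coverholes',w,128),('covercorners',C,128),('threads',w,100)): print(n,((proj(s,np.c_[q,np.full(4,z)])-[260,110]+.5)*5-.5).round().tolist())
E
```

```text
clock: 18.98
ee_pos: [630.4, 59.7, 137.7]
ee_rot: [[-0.939, 0.345, 0.001], [0.345, 0.939, -0.0], [-0.001, 0.0, -1.0]]
ft_force: [0.1, -0.1, -2.9]
finger_gap: 15.4
[ 6.30265e+02  5.97290e+01  1.37530e+02 -3.52000e-01]
coverholes [[231.0, 241.0], [267.0, 316.0], [430.0, 187.0], [490.0, 285.0]]
covercorners [[187.0, 216.0], [253.0, 357.0], [531.0, 298.0], [447.0, 165.0]]
threads [[232.0, 283.0], [268.0, 358.0], [427.0, 229.0], [486.0, 327.0]]
```

View pics/side4.png

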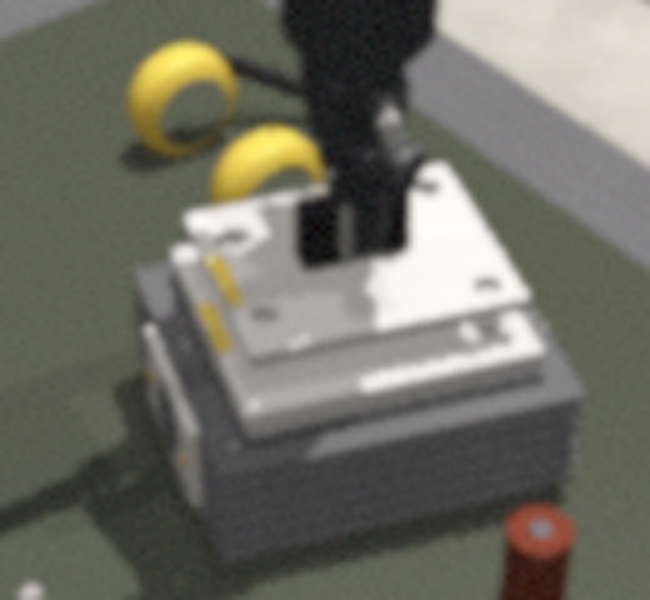

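The cover's holes show at crop (263,314), (428,187) and (487,285), within 1 raw pixel of prediction. One check of the side camera's bias, using the bare deck's threads in side0.

Run:
```python
from h import *
s=grab('side');g0=cv2.cvtColor(cv2.imread('pics/side0.png'),6).astype(float);g1=cv2.cvtColor(s['img'],7).astype(float)
def W(t,a): R=np.array([[np.cos(a),-np.sin(a)],[np.sin(a),np.cos(a)]]);return M@R.T+t
def cen(g,u):
    x,y=np.round(u).astype(int);v=g[y-4:y+5,x-5:x+6];yy,xx=np.mgrid[y-4:y+5,x-5:x+6]
    w=np.clip(np.median(v)-12-v,0,None);return np.array([(w*xx).sum(),(w*yy).sum()])/max(w.sum(),1e-9)
for n,g,t,a,z in(('threads',g0,[630.6,59.75],-.3517,100),('cover0',g0,[517.3,299.7],-.4474,8),('cover now',g1,[630.6,59.75],-.3517,128)):
    w=W(t,a);p=proj(s,np.c_[w,np.full(4,z)]);c=np.array([cen(g,u) for u in p])
    print(n,(c-p).round(1).tolist(),'mm',(back(s,c,z)[:,:2]-w).round(1).tolist())
```

```text
threads [[-0.3, 0.4], [-0.3, 0.3], [-0.2, 0.1], [-0.3, 0.4]] mm [[-1.8, -0.8], [-1.5, -0.5], [-0.6, -0.0], [-1.7, -0.8]]
cover0 [[-0.6, 0.6], [-0.6, 0.5], [0.1, -3.0], [2.5, 0.7]] mm [[-3.0, -1.4], [-2.4, -0.8], [8.6, 13.0], [3.9, -7.2]]
cover now [[0.9, 0.6], [-1.1, -0.9], [-2.3, -1.7], [2.2, 0.7]] mm [[0.4, -3.6], [-0.2, 4.4], [0.1, 9.9], [2.5, -5.8]]
```

Run:
```python
from h import *
o=robot.get_obs();print(o['clock'],o['ee_pos'],abs(o['qvel']).max(),o['finger_gap'],o['ft_force']);print(robot.hand_in())
```

```text
19.225 [630.16878118  59.7197019  137.37881138] 0.0020828663913962766 14.920455386040087 [ 0.1249174   0.04973125 -4.00475813]
the job is handed in; nothing more can be done
None
```

I moved the small abrasive roll from the combustion chamber to the empty part of the tray. The picture afterwards showed it standing there. I then lifted the cover by its grip bar and handed in at about 19 s, still holding it about 20 mm above the deck, with its yellow edge over the head's yellow mark. No look-alike or bystander was touched on purpose. The last full overview, taken before lifting the cover, showed none of them disturbed, though the arm hid part of the scene.

**Last checks that agreed:**
- **Position:** the tool was within about 0.5 mm of the target in x and y.
- **Angle:** it matched the fitted head angle to within 0.001 rad, and the tool was vertical.
- **Grip:** the arm was still and the bar was held, with a finger gap of about 15 mm.
- **Hole alignment:** read by eye in the side view, three of the four holes and the plate corners lay within about 1 mm of where they should be, after allowing for that camera's bias.

**Checks that disagreed or were weak:**
- **Automatic hole check:** the dark-spot finder failed on the hovering cover, with errors up to about 10 mm. I put this down to shadow edges and used the by-eye readings instead.
- **Fourth hole (hole0):** its reading was about 1 pixel off and blurred by shadow.
- **Cameras:** the top and side views differ by about 1–3 mm, close to the stated calibration.

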